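Set the herb slicer's thickness lever to the middle notch

ROBOT

A 6-joint arm with a two-finger parallel gripper is mounted at the origin on the work surface. World frame = base frame: x ahead of the robot, y to its left, z up, the work surface at z = 0. Lengths are in m, angles in rad, forces in N, time in s.
With the tool pointing down it reaches from about 0.35 to 0.775 m from the base axis. Payload 7.3 kg.
Tool frame: the origin (TCP) lies on the mounting face of the last link; the fingertips stand 178 mm ahead of it and the grasp point (between the pads) lies 159 mm ahead of it (robot.tcp_to_tips is the distance from the TCP to the fingertips, in m); z points along the fingers, y is the direction in which the jaws open and shut (so a half turn about z gives the same grasp; the last joint's range is limited). The gripper opens to 92 mm and grips with 3 to 60 N. Pads are 19 mm wide; open, the fingers measure 130 mm over their backs; the gripper's body (75 mm by 190 mm) begins 47 mm behind the grasp point.
Start: joints at [-1.256, 0.342, 1.524, -0, 1.275, -0.146], TCP at [0.233, -0.47, 0.405] pointing down, gripper open.
Joint ranges: [-2.53, 2.53], [-0.77, 2.02], [0.04, 2.7], [-1, 4.14], [0.28, 2.66], [-3.11, 3.11]. Speed limits (rad/s): [2.57, 2.57, 3.14, 3.14, 3.14, 3.14].

INTERFACE

Orientations are given as [roll, pitch, yaw] about the fixed x, y, z axes, in that order (R = Rz(yaw) Ry(pitch) Rx(roll)).
In Python, from cell import robot, viewer gives the robot as it stands.
- The arm moves only by the shell command python3 -m creep 'ROWS' [OPENING] [FORCE]. ROWS is JSON, a list that holds one entry, the list of rows, each a list of 6 numbers: the shift along the world's x, y, z in mm, then the turn, a rotation vector about the world's x, y, z in degrees. A call has 1 to 5 rows; each row shifts and turns the pose as measured when the row begins; what a row does not reach is not made up. A row lasts 1/12 s, in which the tool goes at most 41.7 mm and 7.16 degrees, less where a joint would pass 70% of its speed; a pose out of reach is approached as far as the arm can. A call with a gripper value outside its range is refused whole. OPENING is the closure, from -1 (fully open) to 1 (shut), set as the call begins (- or left out, the last holds). The fingers move at their own pace and stop on an object; FORCE is the grip in N (left out, the last holds). Time passes only in rows, so rows that do not move let the fingers close. It gives the time, the measured TCP pose, the force and the opening at its end, in the units of the state.
- robot.observe(): the state, without advancing time (a new reading comes with each control period).
- viewer.read_camera(name): name is "side" or "top" or "wrist"; returns the picture (384x512x3 uint8, blue, green, red); there is no depth.
- viewer.camera_model(name): a dict with "fx", "fy", "cx", "cy" (pixels), "k1" (the pictures are not rectified: a ray, as slopes to the right and down, at radius r is drawn at 1 + k1 r^2 times it, then the intrinsics apply), "pose" (4x4, takes a point from camera to world coordinates); the wrist camera has in their place "mount" (4x4, takes a point from camera to tool coordinates, whose origin is the TCP and whose axes are the flange's). Camera axes: x right, y up, looking along -z (the intrinsics and any distortion apply to the point x, -y, -z); pixel columns grow to the right and rows downward; lengths in m; the calibration is good to about 2 mm. A picture is of the moment at which its call begins: read the wrist's pose just before it. camera_model takes no time and is no camera call.
- robot.hand_in(): hands the job in, once; it reports no verdict.
The state is a dict: "time": time; "qpos": joint angles; "qvel": joint speeds; "joint_efforts": joint torques, N m; "tool_pos": TCP position; "tool_rot": TCP orientation; "contact_force": force on the tool from outside, world axes, zero at the start; "torque": the same for the moment, N m; "opening": finger opening in m.
Only numpy, scipy, OpenCV 4.12 (cv2) and the standard library are available. Lean on these libraries where they do the work, as an engineer would, in place of code of your own. Each camera call takes 0.05 s, during which the arm holds its last target. There are 200 camera calls.

TASK

Set the herb slicer's thickness lever for medium slices: press the lever's saddle down to free it from the comb, swing it out of the wide parking bay and past the first narrow notch, and let it rise fully into the second of the three narrow notches. Do not force the lever against the comb, leave the things around the slicer undisturbed, and let go of the lever.

Things in the scene. Friction and masses are not known exactly. Their poses are not given: they have to be found in the camera images.
- slicer: Bench herb slicer, fixed: white housing with flat white deck, 270 x 360 mm, deck top 92 mm above the counter; at its own +y end a cutter head with hopper, 265 mm high (own x -15 to 130, y 185 to 305 mm). Origin: on the lever's vertical hinge axis at counter height, z up. At yaw 0 its front, where the saddle is, faces -x (the robot).
- lever_swing (a joint): Lever angle q about the vertical axis, rad, -0.78 to 0.68. At 0 it points along the slicer's own -x; growing q swings it towards own -y (robot's right): saddle at (-0.165 cos q, -0.165 sin q) m in the slicer's frame. Starts in the wide bay of the comb (-0.78 to about -0.25). Stays where it is left; takes 1 to 3 N at the saddle.
- lever_press (a joint): Dip of the lever's arm, rad: 0 fully up (in a notch or the bay), 0.085 at the bottom stop (saddle 14 mm lower). A spring lifts it: about 6.5 N at the saddle starts it, 10.5 N reaches the stop. The comb blocks sideways motion until it is dipped beyond 0.05 (8 mm). Let up on a land it rests there at about 0.045, can slide along, and springs up to 0 on reaching a notch.
- saddle (a point): Centre of the saddle's floor, top side: black plate at the lever's free end, 66 mm along the lever, 50 mm clear between two upright cheeks 4 mm thick and 22 mm high, left and right; open towards the hinge and outwards. With the lever up the floor is 130 mm above the counter. Its x axis points along the lever to the hinge.
- comb (a point): Nominal place of the second (middle) notch, 100 mm from the axis at q = 0.28, 141 mm above the counter. Dark steel comb over the arm: arc of rail 115 to 123 mm from the axis, top 150 mm high, teeth pointing inwards, solid lands between the notches.
- bay (a point): Middle of the comb's wide parking bay, nominally at q = -0.5, 100 mm from the axis. From here, as q grows: a land, the first narrow notch (nominally q = 0.00), a land, the second (0.28), a land, the third (0.56). The comb is clamped by hand, turned as a whole up to 0.07 rad either way, so a notch must be felt for; it leaves the lever 0.02 rad of play each side.
- mortar: Bystander: white ceramic bowl, 96 mm wide, 75 mm high, loose on the counter; origin at the centre of its underside. Leave alone.
- jar: Bystander: amber glass jar with a black lid, 64 mm wide, 95 mm high, loose on the counter; origin at the centre of its underside. Leave alone.
- weight: Bystander: brass balance weight with a knob, 48 mm wide, 62 mm high, loose on the counter; origin at the centre of its underside. Leave alone.

How it is judged:
At the end, for the whole second after the job is handed in: The lever is at rest, fully up (press angle under 0.012 rad) in the second, middle narrow notch (swing angle between 0.18 and 0.38 rad, which only that notch allows with the lever up) (value of joint lever_swing between 0.18 and 0.38 rad and value of joint lever_press below 0.012 rad and velocity of joint lever_swing between -0.05 and 0.05 rad/s); the robot touches nothing.
It fails at once if the lever is forced: more than 40 N between the robot and the lever (contact force between any of the fingers, the arm and lever_press above 40 N).
It fails at once if the mortar is moved by more than 15 mm (distance of mortar from where it was at the start of the episode above 0.015 m).
It fails at once if the jar is moved by more than 15 mm (distance of jar from where it was at the start of the episode above 0.015 m).
It fails at once if the weight is moved by more than 15 mm (distance of weight from where it was at the start of the episode above 0.015 m).
It also fails if it takes over 64 s, if anything falls off the work surface, if the arm or the gripper's body presses on something with over 40 N, if the wrist force passes 120 N, or if a joint passes its speed limit or range.

## Working session

There is one attempt and no reset: what is moved stays moved. The work goes in short steps, Python scripts to look and compute and a shell command to move; the robot and the scene stay as the last step left them, time stands still between calls to the robot, and variables do not carry over. Pictures are saved under pics/ and viewed, about 8 in all and at most 12, crops included, and the job is handed in when it is done.

```bash
mkdir -p pics; ls
python3 - <<'E'
from cell import robot, viewer
import cv2
s=robot.observe(); print(s)
for n in("top","side"):
    m=viewer.camera_model(n); print(n,{k:(v if not hasattr(v,'round') else v) for k,v in m.items()})
    im=viewer.read_camera(n); cv2.imwrite(f"pics/{n}0.png",im)
print(viewer.camera_model("wrist"))
E
```

```text
pics
{'time': 0.0, 'qpos': array([-1.25597741e+00,  3.42739844e-01,  1.52503358e+00, -6.48239958e-06,
        1.27536448e+00, -1.45990970e-01]), 'qvel': array([-0.00181286, -0.00032699,  0.00019145, -0.00185005,  0.00134651,
       -0.0017144 ]), 'joint_efforts': array([ 1.56500249e-03, -4.31242347e+01, -2.44214505e+01,  7.17912731e-02,
        5.60877775e-02, -1.41909672e-04]), 'tool_pos': array([ 0.23343559, -0.47009967,  0.40403007]), 'tool_rot': array([-3.14006294e+00, -2.18659328e-04,  4.60811607e-01]), 'contact_force': array([-0.2194233 ,  0.04250503, -0.51744447]), 'torque': array([ 0.02396129, -0.0058043 ,  0.04359402]), 'opening': 0.09182280767254539}
top {'fx': 367.4488832493364, 'fy': 367.4488832493364, 'cx': 255.59344851083162, 'cy': 193.79290665758657, 'k1': 0.0029005576249360315, 'pose': array([[-0.00670545,  0.9809039 , -0.19437739,  0.38225125],
       [-0.99937105, -0.01334241, -0.03285562, -0.05524445],
       [-0.03482166,  0.19403483,  0.98037643,  0.92009773],
       [ 0.        ,  0.        ,  0.        ,  1.        ]])}
side {'fx': 371.9920777302083, 'fy': 371.9920777302083, 'cx': 258.78980108588206, 'cy': 192.8228479807377, 'k1': -0.030652473629778215, 'pose': array([[-0.99634887,  0.06665352, -0.05335024,  0.48740036],
       [-0.084749  , -0.69660405,  0.71243274,  0.64242105],
       [ 0.01032216,  0.71435293,  0.69970947,  0.7628117 ],
       [ 0.        ,  0.        ,  0.        ,  1.        ]])}
{'fx': 325.32091506636124, 'fy': 325.32091506636124, 'cx': 260.5796806634513, 'cy': 192.89449138613423, 'k1': -0.06106344832591577, 'mount': array([[-5.90777583e-04,  9.56638252e-01,  2.91278055e-01,
         7.86150837e-02],
       [ 9.99999816e-01,  6.04580520e-04,  4.26143413e-05,
        -3.22547389e-04],
       [-1.35334529e-04,  2.91278027e-01, -9.56638434e-01,
         1.96438728e-02],
       [ 0.00000000e+00,  0.00000000e+00,  0.00000000e+00,
         1.00000000e+00]])}
```

View pics/top0.png

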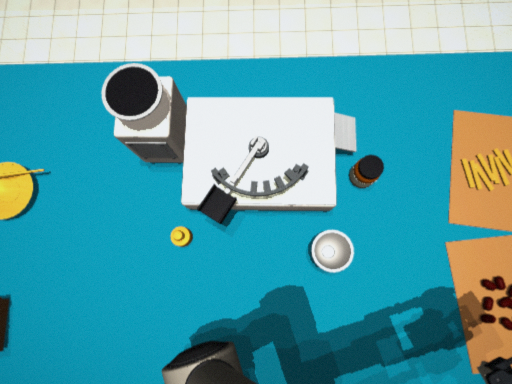

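View pics/side0.png

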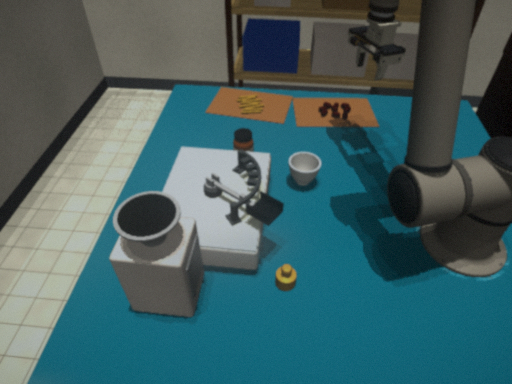

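The top view shows the slicer at roughly yaw 0, with the hinge near (259,147), the saddle near (217,204), the weight at (181,237), the mortar at (332,251) and the jar at (367,170). The side view agrees. I'll enlarge a crop to get closer positions.

```bash
cat > h.py <<'E'
import numpy as np, cv2
from cell import robot, viewer
def ray(n,u,v,z):
    m=viewer.camera_model(n); d=np.array([(u-m['cx'])/m['fx'],(v-m['cy'])/m['fy']]); s=d.copy()
    for _ in range(5): s=d/(1+m['k1']*(s@s))
    P=m['pose']; r=P[:3,:3]@np.array([s[0],-s[1],-1]); o=P[:3,3]
    return o+r*(z-o[2])/r[2]
E
python3 - <<'E'
import cv2
im=cv2.imread('pics/top0.png')[85:275,160:360]
cv2.imwrite('pics/c0.png',cv2.resize(im,None,fx=4,fy=3.0,interpolation=2)) if 0 else cv2.imwrite('pics/c0.png',cv2.resize(im[:150],None,fx=4,fy=4,interpolation=2))
E
```

```text
(no output)
```

View pics/c0.png

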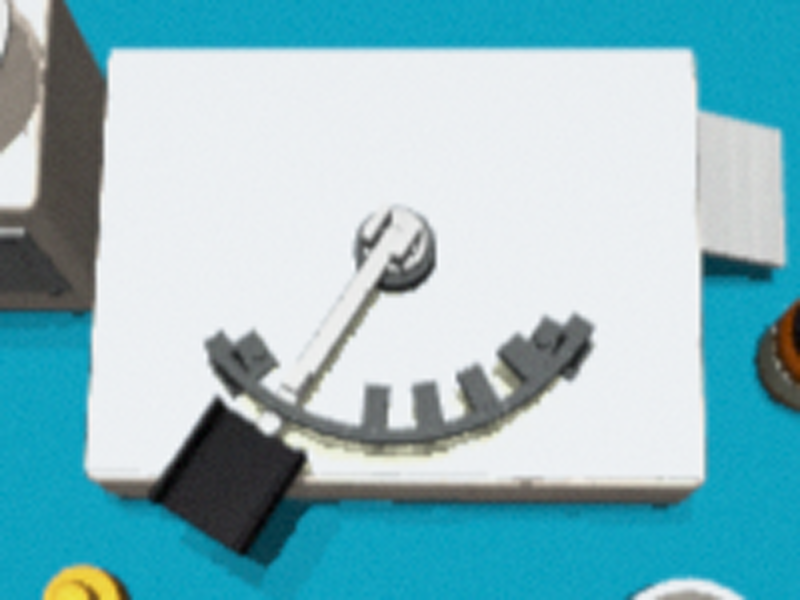

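Enlarged crop (4x, offset 160,85):
- Pivot at about (396,240).
- Saddle corners at (218,400), (305,460), (245,552) and (152,495).
- Comb teeth at x=377, 428 and 477, so the second notch is near (452,403).
- Deck front corners at (87,472) and (705,480).

Run:
```python
from h import *
c=lambda u,v,z: ray('top',160+u/4,85+v/4,z)
p=lambda n,x:print(n,np.round(x[:2],4))
for n,u,v,z in [('FL',87,472,.092),('FR',705,480,.092),('BL',112,48,.092),('BR',693,48,.092),('hinge',396,240,.14),
 ('s1',218,400,.152),('s2',305,460,.152),('s3',245,552,.152),('s4',152,495,.152),
 ('tooth1',377,410,.15),('tooth2',428,408,.15),('tooth3',477,392,.15),('railL',215,345,.15),('railM',398,437,.15),('railR',585,330,.15),('armend',292,385,.145)]: p(n,c(u,v,z))
p('weight',ray('top',181,236,.05));p('mortar',ray('top',332,250,.07))
```

```text
FL [0.5271 0.1428]
FR [ 0.518  -0.2103]
BL [0.7896 0.136 ]
BR [ 0.7812 -0.216 ]
hinge [ 0.6474 -0.0374]
s1 [0.555  0.0588]
s2 [0.5216 0.0118]
s3 [0.4728 0.0433]
s4 [0.5038 0.0933]
tooth1 [ 0.5487 -0.0266]
tooth2 [ 0.5494 -0.054 ]
tooth3 [ 0.5578 -0.0804]
railL [0.5861 0.0612]
railM [ 0.5338 -0.0378]
railR [ 0.5913 -0.1392]
armend [0.5644 0.0196]
weight [0.4549 0.1521]
mortar [ 0.4182 -0.1997]
```

```bash
R='x'; python3 -m creep '[[[18,34,0,0,0,-4],[18,34,0,0,0,-4],[18,34,0,0,0,-4],[18,34,0,0,0,-4],[18,34,0,0,0,-4]]]' 1 20; python3 -m creep '[[[18,34,0,0,0,-4],[18,34,0,0,0,-4],[18,34,0,0,0,-4],[18,34,0,0,0,-4],[18,34,0,0,0,-4]]]'; python3 -m creep '[[[18,34,0,0,0,-4],[18,34,0,0,0,-4],[18,34,0,0,0,-4],[18,34,0,0,0,-4],[18,34,0,0,0,-4]]]'
```

```text
time: 0.52
tool_pos: [0.322, -0.2996, 0.401]
tool_rot: [-3.138, 0.003, 0.087]
contact_force: [1.5, -0.2, 0.4]
opening: 0.0636
time: 0.93
tool_pos: [0.4135, -0.1203, 0.4002]
tool_rot: [-3.137, 0.004, -0.283]
contact_force: [1.2, -0.2, -0.1]
opening: 0.0295
time: 1.35
tool_pos: [0.5053, 0.0601, 0.3994]
tool_rot: [-3.138, 0.006, -0.65]
contact_force: [1.0, -0.5, 0.5]
opening: 0.0009
```

```bash
python3 -m creep '[[[8,-8,-35,0,0,3.6],[0,0,0,0,0,0]]]'
python3 - <<'E'
from h import *
for i in range(1):
    s=robot.observe(); w=viewer.read_camera('wrist'); t=viewer.read_camera('top')
print(s['tool_pos'],s['tool_rot'])
t=cv2.resize(t[85:235,160:360],(560,420),interpolation=2)
a=np.zeros((420,0,3),np.uint8)
cv2.imwrite('pics/w1.png',w); cv2.imwrite('pics/t1.png',t)
E
```

```text
time: 1.52
tool_pos: [0.5156, 0.0599, 0.3635]
tool_rot: [-3.134, 0.004, -0.585]
contact_force: [-1.8, 0.2, -1.9]
opening: 0.0003
[0.51558891 0.05988404 0.36352189] [-3.1344594   0.00416717 -0.5851281 ]
```

View pics/w1.png

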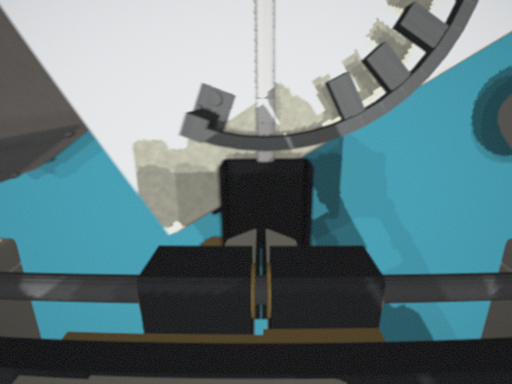

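The wrist view shows the saddle square to the tool. Its cheeks are at columns 220 and 312 (centre 266), its hinge-side edge is at row 160, and the arm is at column 265. The fingers are at column 262.

```bash
cat >> h.py <<'E'
def wray(s,u,v,z):
    from scipy.spatial.transform import Rotation as Ro
    m=viewer.camera_model('wrist'); d=np.array([(u-m['cx'])/m['fx'],(v-m['cy'])/m['fy']]); q=d.copy()
    for _ in range(8): q=d/(1+m['k1']*(q@q))
    R=Ro.from_euler('xyz',s['tool_rot']).as_matrix(); M=m['mount']
    o=R@M[:3,3]+s['tool_pos']; r=R@M[:3,:3]@np.array([q[0],-q[1],-1])
    P=o+r*(z-o[2])/r[2]; return P,R.T@(P-s['tool_pos'])
E
python3 - <<'E'
from h import *
s=robot.observe()
for u,v,z in [(224,160,.152),(308,160,.152),(266,160,.152),(266,160,.13),(265,100,.14),(345,98,.15),(387,66,.15),(425,25,.15)]:
    P,t=wray(s,u,v,z); d=P[:2]-[.6504,-.0396]
    print(u,v,P.round(4),t.round(4), 'qw',np.arctan2(-d[1],-d[0]).round(3),np.hypot(*d).round(4))
P=s['tool_pos'];print(P)
E
```

```text
224 160 [0.5632 0.0577 0.152 ] [ 0.0396 -0.0225  0.2173] qw -0.84 0.1307
308 160 [0.5344 0.0146 0.152 ] [0.0397 0.0293 0.2167] qw -0.437 0.128
266 160 [0.5488 0.0361 0.152 ] [0.0396 0.0035 0.217 ] qw -0.64 0.1268
266 160 [0.5451 0.0384 0.13  ] [0.0353 0.0038 0.239 ] qw -0.638 0.131
265 100 [0.5787 0.0169 0.14  ] [0.0752 0.0029 0.2291] qw -0.668 0.0913
345 98 [ 0.5536 -0.0233  0.15  ] [0.0767 0.0501 0.2185] qw -0.167 0.0982
387 66 [ 0.5558 -0.0529  0.15  ] [0.095  0.0735 0.2183] qw 0.14 0.0955
425 25 [ 0.5635 -0.0821  0.15  ] [0.1177 0.0935 0.2181] qw 0.455 0.0967
[0.51594347 0.05911961 0.36897152]
```

```bash
python3 -m creep '[[[1,-4,-25,0,0,0],[0,0,-15,0,0,0],[0,0,-5,0,0,0],[0,0,0,0,0,0]]]'; python3 -m creep '[[[0,0,-4,0,0,0],[0,0,0,0,0,0]]]'
```

```text
time: 1.95
tool_pos: [0.5167, 0.0519, 0.3294]
tool_rot: [-3.125, -0.009, -0.598]
contact_force: [-0.4, 0.5, 1.5]
opening: 0.0005
time: 2.12
tool_pos: [0.5167, 0.0506, 0.3279]
tool_rot: [-3.124, -0.012, -0.6]
contact_force: [-0.2, -0.2, -0.3]
opening: 0.0006
```

```bash
python3 -m creep '[[[0,4,-8,-0.4,1.1,0.8],[0,0,-5,0,0,0],[0,0,0,0,0,0]]]'; python3 -m creep '[[[0,0,-3,0,0,0],[0,0,-2,0,0,0]]]';  python3 - <<'E'
from h import *
s=robot.observe(); w=viewer.read_camera('side'); print(s['tool_pos'],s['contact_force'])
cv2.imwrite('pics/s2.png',cv2.resize(w[120:270,170:330],(800,600)[:2] and (640,600),interpolation=2))
E
```

```text
time: 2.37
tool_pos: [0.5171, 0.0544, 0.3165]
tool_rot: [-3.139, -0.003, -0.586]
contact_force: [0.2, -0.4, -0.0]
opening: 0.0003
time: 2.53
tool_pos: [0.5172, 0.0546, 0.3114]
tool_rot: [-3.139, -0.004, -0.586]
contact_force: [-0.6, -0.4, 0.0]
opening: 0.0005
[0.51722952 0.0546402  0.31141818] [-0.60347228 -0.35091258  0.03669971]
```

View pics/s2.png

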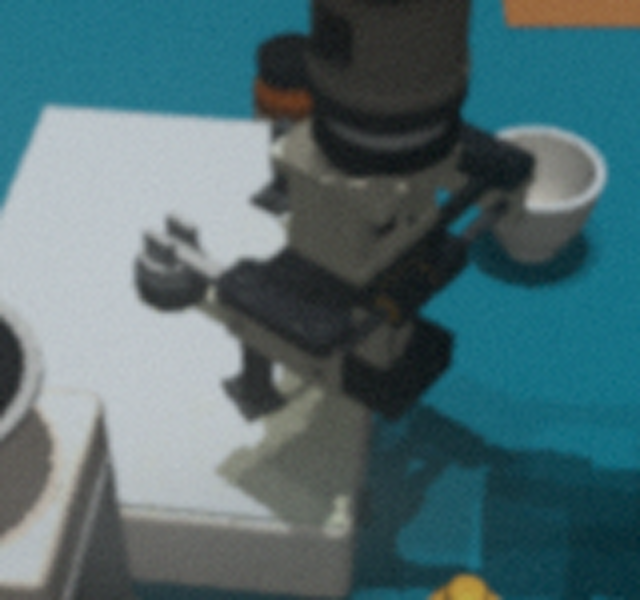

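The side view shows the fingers between the cheeks, just above the saddle floor, and no contact force is reported. Now pressing down.

```bash
python3 -m creep '[[[0,0,-4,0,0,0],[0,0,0,0,0,0]]]'; python3 -m creep '[[[0,0,-4,0,0,0],[0,0,0,0,0,0]]]'; python3 -m creep '[[[0,0,-4,0,0,0],[0,0,0,0,0,0]]]'
```

```text
time: 2.75
tool_pos: [0.5175, 0.0547, 0.3074]
tool_rot: [-3.139, -0.004, -0.586]
contact_force: [-2.4, 0.1, 7.0]
opening: 0.0004
time: 2.92
tool_pos: [0.5174, 0.055, 0.3046]
tool_rot: [-3.138, -0.005, -0.586]
contact_force: [-2.1, 1.5, 8.5]
opening: 0.0005
time: 3.08
tool_pos: [0.5174, 0.0554, 0.3022]
tool_rot: [-3.136, -0.006, -0.586]
contact_force: [-3.7, 0.3, 9.1]
opening: 0.0004
```

```bash
python3 -m creep '[[[0,0,-5,0,0,0],[0,0,-2,0,0,0]]]'; python3 -m creep '[[[0,0,-3,0,0,0],[0,0,-1,0,0,0]]]'
```

```text
time: 3.25
tool_pos: [0.5174, 0.0558, 0.2974]
tool_rot: [-3.134, -0.008, -0.586]
contact_force: [-3.1, 1.2, 9.7]
opening: 0.0005
time: 3.42
tool_pos: [0.5174, 0.0562, 0.2954]
tool_rot: [-3.132, -0.01, -0.585]
contact_force: [-3.9, 1.0, 11.1]
opening: 0.0006
```

```bash
python3 -m creep '[[[-4,-7,-1,0,0,2.9],[-4.4,-7.2,-1,0,0,2.9]]]'; python3 -m creep '[[[-7,-15,-1,-0.3,0.5,5.7]]]'
```

```text
time: 3.58
tool_pos: [0.5094, 0.0434, 0.2957]
tool_rot: [-3.129, -0.012, -0.481]
contact_force: [-1.6, 1.3, 10.6]
opening: 0.0007
time: 3.67
tool_pos: [0.5029, 0.0292, 0.2961]
tool_rot: [-3.135, -0.01, -0.378]
contact_force: [3.4, -0.1, 10.1]
opening: 0.0006
```

```bash
python3 -m creep '[[[-7,-18,-1.5,-0.2,0.3,5.7],[-4,-18,-1.5,0,0.2,5.7]]]'; python3 -m creep '[[[-2,-16,-1.5,0,0.2,5.7],[-1,-16,-1.5,0,0.2,5.7]]]'
```

```text
time: 3.83
tool_pos: [0.4926, -0.0069, 0.2962]
tool_rot: [-3.139, -0.01, -0.167]
contact_force: [-0.4, 2.0, 9.9]
opening: 0.0005
time: 4.0
tool_pos: [0.4901, -0.0402, 0.2963]
tool_rot: [-3.141, -0.011, 0.043]
contact_force: [2.5, 1.4, 10.4]
opening: 0.0006
```

```bash
python3 -m creep '[[[0,-10,-1.5,0,0.2,3],[1,-10,-1.5,0,0.2,3],[1,-7,-1.5,0,0.2,2.5],[0,0,-1,0,0,0]]]';  python3 - <<'E'
from h import *
s=robot.observe(); w=viewer.read_camera('wrist'); print(s['tool_pos'],s['tool_rot'],s['contact_force'])
cv2.imwrite('pics/w3.png',cv2.resize(w[0:260,120:440],(738,600),interpolation=2))
E
```

```text
time: 4.33
tool_pos: [0.4941, -0.0718, 0.2969]
tool_rot: [3.137, -0.014, 0.202]
contact_force: [-4.4, -0.5, 11.1]
opening: 0.0006
[ 0.49410078 -0.07179512  0.29685103] [ 3.1373647  -0.01394531  0.2023552 ] [-4.37665169 -0.49078709 11.13187192]
```

View pics/w3.png

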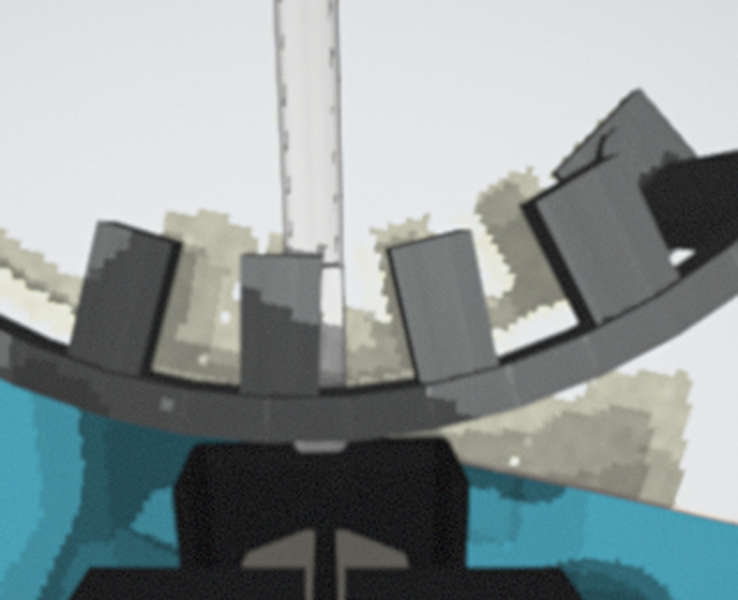

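The wrist view shows the teeth at columns 125, 282 and 440. The arm, at column 318, is under the right side of the second tooth, so it has passed notch 1. The centre of notch 2 is about 0.077 rad further on. I'll move part of the way with the lever pressed, then ease up and feel for the notch.

```bash
python3 -m creep '[[[1,-4,-1.5,0,0.4,1.5],[1,-4,-1.5,0,0.4,1.5],[0,0,-1,0,0,0]]]'; python3 -m creep '[[[0,0,4,0,0,0],[0,0,0,0,0,0]]]'; python3 -m creep '[[[0,0,2,0,0,0],[0,0,0,0,0,0]]]'
```

```text
time: 4.63
tool_pos: [0.4975, -0.0806, 0.2971]
tool_rot: [3.136, -0.009, 0.255]
contact_force: [-6.1, -1.0, 10.0]
opening: 0.0004
time: 4.8
tool_pos: [0.4975, -0.0813, 0.303]
tool_rot: [3.134, -0.01, 0.255]
contact_force: [-1.4, -1.7, 8.4]
opening: 0.0001
time: 4.97
tool_pos: [0.4975, -0.0817, 0.3068]
tool_rot: [3.132, -0.011, 0.255]
contact_force: [-2.2, 0.5, 6.7]
opening: 0.0005
```

Contact force stays at 6.7 N with the dip down to about 1 mm. On a land the floor would have left the fingers at about 7 mm of dip, so the lever has risen into the notch. Lifting off.

```bash
python3 -m creep '[[[0,0,4,0,0,0],[0,0,8,0,0,0],[0,0,15,0,0,0],[0,0,20,0,0,0],[0,0,25,0,0,0]]]'; python3 -m creep '[[[-25,0,25,0,0,0],[-30,0,25,0,0,0],[-30,0,20,0,0,0],[-30,0,10,0,0,0],[0,0,0,0,0,0]]]'
python3 - <<'E'
from h import *
s=robot.observe(); w=viewer.read_camera('wrist'); t=viewer.read_camera('top');print(s['tool_pos'],s['contact_force'])
t=cv2.resize(t[85:285,160:360],(400,400),interpolation=2)
w=cv2.resize(w[:320],(400,250))
cv2.imwrite('pics/e4.png',np.hstack([t,cv2.copyMakeBorder(w,0,150,0,0,0)]))
E
```

```text
time: 5.38
tool_pos: [0.4961, -0.0815, 0.3779]
tool_rot: [3.137, -0.002, 0.255]
contact_force: [0.8, -0.5, -0.6]
opening: 0.0004
time: 5.8
tool_pos: [0.3776, -0.0808, 0.4663]
tool_rot: [3.132, -0.008, 0.257]
contact_force: [1.4, -0.1, 1.7]
opening: 0.0007
[ 0.37757809 -0.08077323  0.46632345] [ 1.41419817 -0.14154609  1.66967539]
```

View pics/e4.png

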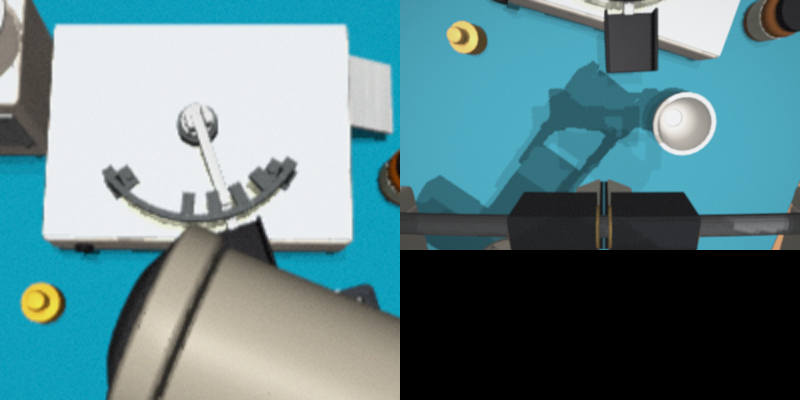

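The top view shows the arm between the second and third teeth. The weight and mortar are where they were, and the robot is clear. One close crop will confirm the seating.

Run:
```python
from h import *
t=viewer.read_camera('top'); cv2.imwrite('pics/e5.png',cv2.resize(t[130:220,200:320],(800,600),interpolation=2))
s=viewer.read_camera('side'); cv2.imwrite('pics/e6.png',cv2.resize(s[130:280,180:340],(640,600),interpolation=2))
```

```text
(no output)
```

View pics/e5.png

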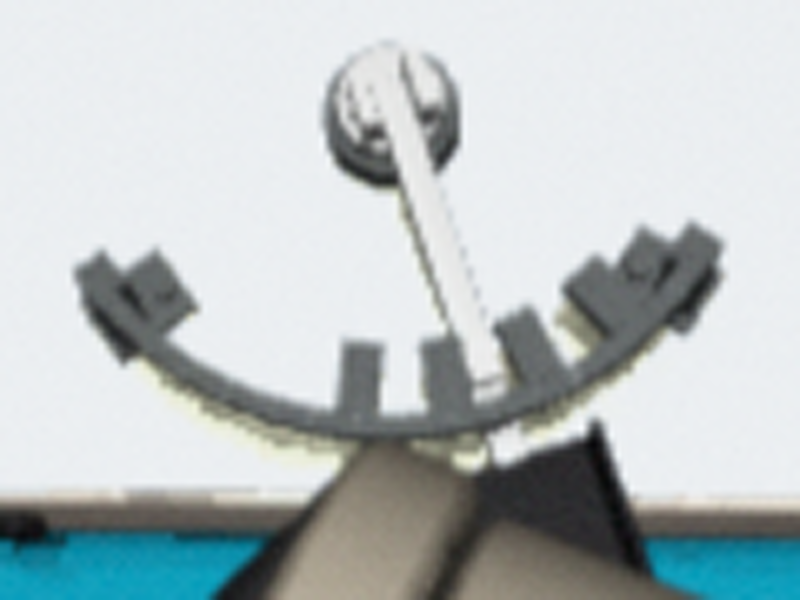

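View pics/e6.png

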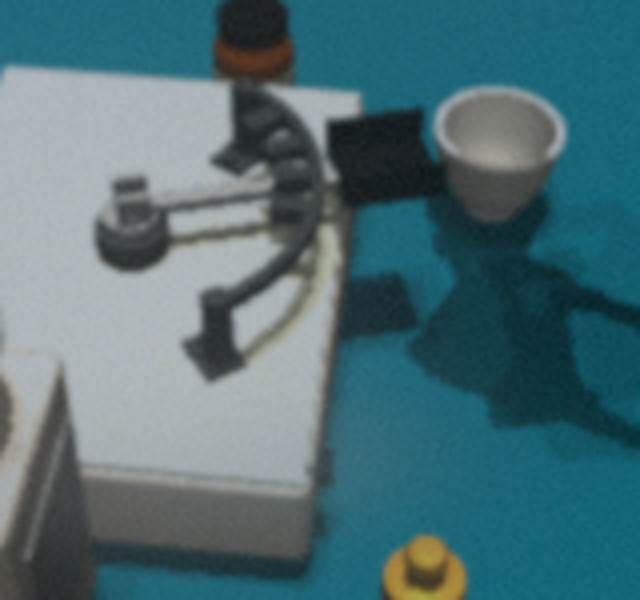

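The arm sits between teeth 2 (445,380) and 3 (535,350), drawn over the tooth edges, so it is up in the second notch. The bystanders stand as before and the robot is clear.

```bash
python3 -c "
from cell import robot; print(robot.observe()['qvel']); robot.hand_in()"
```

```text
[ 5.76554372e-03  2.62618984e-02  4.16927694e-04 -6.09557757e-05
 -3.31398598e-04  2.85853284e-04]
the job is handed in; nothing more can be done
```

The lever is in the second narrow notch for medium slices, and I handed the job in at about 6 s on the robot's clock. With the fingers closed inside the saddle, I pressed it down about 12 mm. I then swung it past the first notch to the edge of the second, eased it up until it rose into the notch, and lifted clear.

**Lever up:** The fingers still felt 6.7 N with only about 1 mm of dip left. On a land the lever would have stopped at about 7 mm. I could not read the press angle directly, so "fully up" rests on this and the pictures.

**Position:** The last top and side pictures show the arm between the second and third teeth. I estimate the swing angle at about 0.30 rad, and only that notch allows it with the lever up.

**Forces:** The highest reported force was about 12 N, well under the 40 N limit. Forces are only reported at the end of each move, so a short peak in between would not show.

**Surroundings:** By eye, the mortar, jar and weight stand where they were in the last pictures, and the robot was well clear of everything.

No check failed or disagreed.

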